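Gauge a pulley's keyed bore

ROBOT

A 6-joint arm with a two-finger parallel gripper is mounted at the origin on the work surface. World frame = base frame: x ahead of the robot, y to its left, z up, the work surface at z = 0. Lengths are in mm, angles in rad, forces in N, time in s.
With the tool pointing down it reaches from about 275 to 825 mm from the base axis. Payload 5.2 kg.
Tool frame: the origin (TCP) lies at the very end of the fingers, on their centre line; the grasp point (between the pads) lies 19 mm behind it; z points along the fingers, y is the line along which they close (so a half turn about z gives the same grasp; the last joint's range is limited). The gripper opens to 93 mm and grips with 3 to 60 N. Pads are 15 mm wide; open, the fingers measure 128 mm over their backs; the gripper's body (75 mm by 188 mm) begins 65 mm behind the grasp point.
Start: joints at [-1.505, 0.259, 1.535, -0, 1.348, -0.203], TCP at [146.087, -530.249, 218.653] pointing down, gripper open.
Joint ranges: [-3.14, 3.14], [-0.91, 2.08], [0.19, 2.58], [-1.22, 4.36], [0.22, 2.71], [-3.12, 3.12]. Speed limits (rad/s): [2.57, 2.57, 3.14, 3.14, 3.14, 3.14].

INTERFACE

Orientations are given as [roll, pitch, yaw] about the fixed x, y, z axes, in that order (R = Rz(yaw) Ry(pitch) Rx(roll)).
In Python, from bench import robot gives the robot as it stands. The module is installed in compiled form; this text tells all that it offers. Calls block until the motion is done:
- robot.move_ptp(position, orientation): joint-space move of the TCP to a pose.
- robot.move_linear(position, ori=None, speed=150, f_stop=None): straight line of the TCP; ori=None keeps the orientation; speed is the mean speed in mm/s. With f_stop (N) it stops when the force on the tool has changed by that much, and returns True; else False.
- robot.move_j(angles): joint-space move.
- robot.move_gripper(opening): opening from 0.0 (shut) to 1.0 (fully open); the grip force is fixed at half the most; returns when the fingers have stopped.
- robot.sleep(seconds).
- robot.inverse_kinematics(position, orientation): joint angles nearest the present ones, or None.
- robot.get_image(name): name is "side" or "top"; returns a dict with "img" (400x640x3 uint8, blue, green, red), "fovy" (degrees; the focal length in pixels is half the picture's height over the tangent of half this angle, whatever the lens; pixels are square), "cx", "cy" (the principal point, pixels), "k1" (the pictures are not rectified: a ray, as slopes to the right and down, at radius r is drawn at 1 + k1 r^2 times it, then the intrinsics apply), "eye" and "orientation" of the camera in the world. Camera axes: x right, y down, z forward; pixel columns grow to the right and rows downward; lengths in mm; the calibration is good to about 2 mm. A picture is of the moment at which its call begins. There is no depth.
A pose or a line that the arm cannot do raises robot.MotionError and nothing moves.
- robot.hand_in(): hands the job in; it is judged then, once.
Readings, each from a call of its own:
- robot.current_t(): time.
- robot.current_qpos(): joint angles.
- robot.current_joint_vel(): joint speeds.
- robot.current_joint_efforts(): joint torques, N m.
- robot.current_tcp_pos(): TCP position.
- robot.current_eef_rot(): TCP orientation.
- robot.current_contact_force(): force on the tool from outside, world axes, zero at the start.
- robot.current_ft_torque(): the same for the moment, N m.
- robot.current_gripper_width(): opening from 0.0 (shut) to 1.0 (fully open).
- robot.current_finger_force(): force on a finger pad.
Only numpy, scipy, OpenCV 4.12 (cv2) and the standard library are available. Lean on these libraries where they do the work, as an engineer would, in place of code of your own. Each camera call takes 0.05 s, during which the arm holds its last target. There are 200 camera calls.

TASK

Check the bore of the pulley clamped in the fixture: lift the keyed plug gauge (the one with the lug on its collar) out of the wooden rack by its handle, put its nose in the bore, turn it until the key slips into the keyway and push it fully home, collar against the hub, pressing down the spring pad inside. Finish while still gripping the handle and holding the gauge home against the spring; leave the plain gauge and everything else on the bench where they are.

Things in the scene. Friction and masses are not known exactly. Their poses are not given: they have to be found in the camera images.
- keyed_gauge: keyed plug gauge, steel, 0.22 to 0.35 kg, upright, nose down in a rack hole. Origin: centre of the nose's flat end; z up its axis; x towards key and lug. Shaft 24 mm diameter, 0 to 40 mm up (first 4 mm taper to 18 mm); key 8 mm wide, out to 17 mm from the axis, 12 to 40 mm up, its lower end rounded; collar 40 mm diameter, 40 to 48 mm up; its lug 8 mm wide, out to 31 mm
- handle_mid (a point): middle of the keyed gauge's handle, 74 mm above the nose end; axes as the gauge's. The handle is hexagonal, 24 mm across flats (flats face x and every 60 degrees from it), from 48 to 100 mm above the nose end
- plain_gauge: a gauge of the same size and handle without key or lug, standing in the other rack hole; to be left alone. Origin as for the keyed gauge
- rack: wooden block 70 x 170 x 25 mm (x, y, z) with two round holes 25 mm wide and 10 mm deep, 45 mm either side of its centre along y; origin under its centre. Either gauge may stand in either hole, turned by up to 0.4 rad from the rack's x
- fixture: fixed steel base 130 x 130 x 30 mm; on it a toothed pulley (96 mm over its flanges) clamped by friction, bore upright. Origin under its centre, z up; a brass pointer block on its edge marks its x. Straps at its y sides reach 78 mm high. The keyway lies within 0.35 rad either way of this x; its angle is not reported: see it from above or feel for it by turning the gauge
- bore_mouth (a point): centre of the bore at the hub's top face, 75 mm above the fixture's origin; axes as the fixture's. Bore 26 mm wide, 45 mm deep; keyway 9.5 mm wide, out to 18.5 mm from the axis, full depth. Off the keyway, the key rests on the hub face with the nose 12 mm down. Home: collar on the hub face, nose 40 mm down
- pad_top (a point): top of the sprung pad inside the bore at rest, 24 mm below the hub face (this point does not move). The gauge's nose meets it once the key is in: it pushes back 6 N at first, 10 N with the gauge home, and lifts the gauge 16 mm if let go
- ring_gauge: loose steel ring 52 mm outside, 18 mm high, between fixture and rack; leave alone
- v_block: loose steel V-block 50 x 50 x 40 mm; leave alone
- micrometer: loose small micrometer, about 125 mm long, 18 mm high; leave alone
- oil_jar: loose amber jar, 48 mm wide, 60 mm high; leave alone
- gauge_block: loose steel block 60 x 30 x 12 mm; leave alone
Things that resemble listed ones, but are neither listed nor needed, are in the scene too. There is more than one size of the rack; the one meant has the size given above.

How it is judged (in metres and radians):
On the way, in this order (a step that is already met when the one before it is completed fails the run):
1. the keyed gauge is lifted clear of the rack in the gripper (z of keyed_gauge in the frame of rack above 0.035 m and contact force between the fingers and keyed_gauge above 2 N), for 0.2 s.
2. the key has slipped into the keyway: the nose is more than 17 mm down the bore (z of keyed_gauge in the frame of bore_mouth below -0.017 m and horizontal distance between keyed_gauge and bore_mouth below 0.004 m), for 0.1 s.
At the end, for the whole second after the job is handed in: the keyed gauge is home in the bore (collar within 2 mm of the hub face, nose within 3 mm of the axis, within 3.4 degrees of square), pressing on the fixture with more than 5 N, still, and the gripper still has it by the handle (grasp point within 36 mm of the handle's middle) (z of keyed_gauge in the frame of bore_mouth below -0.038 m and horizontal distance between keyed_gauge and bore_mouth below 0.003 m and angle between the z axis of keyed_gauge and the z axis of bore_mouth, either way round below 0.06 rad and contact force between keyed_gauge and fixture above 5 N and contact force between the fingers and keyed_gauge above 2 N and distance between the grasp point and handle_mid below 0.036 m and linear speed of keyed_gauge below 0.02 m/s); the arm keeps its last pose, push and grip.
It fails at once if the plain gauge is moved more than 25 mm (distance of plain_gauge from where it was at the start of the episode above 0.025 m).
It fails at once if another loose thing on the bench is moved more than 30 mm (distance of any of ring_gauge, v_block, micrometer, oil_jar, gauge_block from where it was at the start of the episode above 0.03 m).
It also fails if it takes over 48 s, if anything falls off the work surface, if the arm or the gripper's body presses on something with over 40 N, if the wrist force passes 120 N, or if a joint passes its speed limit or range.

## Working session

There is one attempt and no reset: what is moved stays moved. The work goes in short steps, each a Python script; the robot and the scene stay as the last script left them, time stands still between calls to the robot, and variables do not carry over. Pictures are saved under pics/ and viewed, at most 10 in all, crops included, and the job is handed in when it is done.

```bash
mkdir -p pics; cat > h.py <<'E'
import numpy as np, cv2
from scipy.spatial.transform import Rotation as R
from bench import robot
def cam(n):
    d=robot.get_image(n); return d
def Rm(d):
    o=np.array(d["orientation"],float)
    return o if o.shape==(3,3) else R.from_euler('xyz',o).as_matrix()
def K(d):
    h,w=d["img"].shape[:2]; f=h/2/np.tan(np.radians(d["fovy"])/2)
    return np.array([[f,0,d["cx"]],[0,f,d["cy"]],[0,0,1]])
def ray(d,px):
    p=(np.array(px,float)-[d["cx"],d["cy"]])/K(d)[0,0]
    q=p.copy()
    for _ in range(30): q=p/(1+d["k1"]*(q@q))
    return Rm(d)@np.r_[q,1]
def onz(d,px,z):
    r=ray(d,px); e=np.array(d["eye"]); return e+r*(z-e[2])/r[2]
def proj(d,P):
    c=Rm(d).T@(np.array(P,float)-np.array(d["eye"])); q=c[:2]/c[2]
    return q*(1+d["k1"]*(q@q))*K(d)[0,0]+[d["cx"],d["cy"]]
E
python3 - <<'E'
from h import *
for n in("top","side"):
    d=cam(n); cv2.imwrite(f"pics/{n}0.png",d["img"]); print(n,{k:v for k,v in d.items() if k!="img"})
E
```

```text
top {'fovy': 54.09866165639521, 'cx': 324.4653697861698, 'cy': 202.01789104238426, 'k1': -0.02712023887092881, 'eye': array([ 432.20032369,   65.18661567, 1162.54141525]), 'orientation': array([-3.065584  , -0.00344363, -1.5580381 ])}
side {'fovy': 46.25794829816148, 'cx': 321.59520768090744, 'cy': 199.4310848065487, 'k1': -0.12346493573138392, 'eye': array([ 13.84946894, 858.28119969, 924.86651421]), 'orientation': array([-2.29910423, -0.0081759 , -2.56312549])}
```

View pics/top0.png

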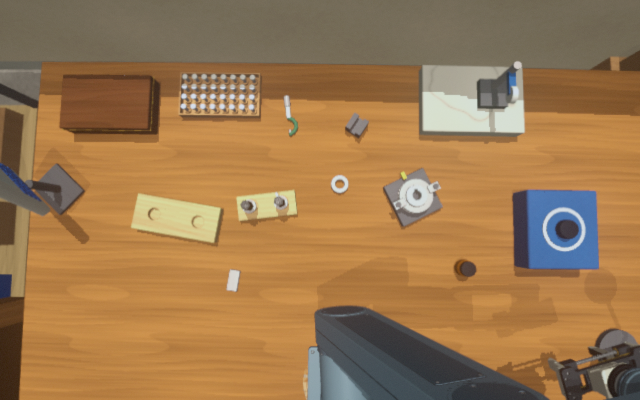

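View pics/side0.png

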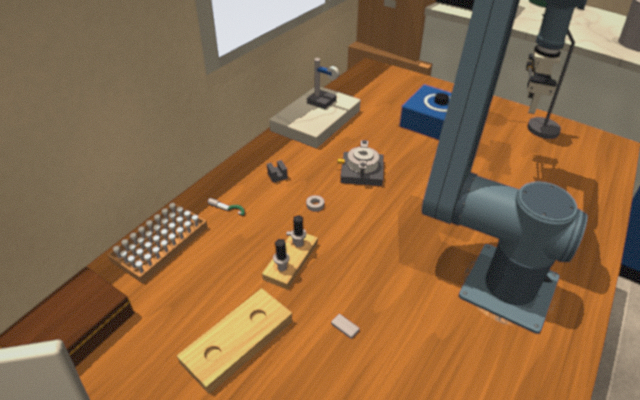

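The top view shows the rack with its two gauges at about (267,206), the fixture at (413,197) with its pointer at (404,176), and the ring at (340,184). In the side view the gauges stand at (281,255) and (298,232). I'll enlarge these areas next.

```bash
python3 - <<'E'
from h import *
t=cam("top"); s=cam("side")
import pickle; pickle.dump((t,s),open("c0.pkl","wb"))
def c(i,x,y,w,h): return cv2.resize(i[y:y+h,x:x+w],(400,300),interpolation=cv2.INTER_CUBIC)
o=np.vstack([np.hstack([c(t["img"],227,174,80,60),c(t["img"],372,166,80,60)]),np.hstack([c(s["img"],250,208,80,60),c(s["img"],324,132,80,60)])])
cv2.imwrite("pics/c1.png",o)
# fixture/rack masks
hsv=cv2.cvtColor(t["img"],cv2.COLOR_BGR2HSV)
print(proj(t,[0,0,0]))
# rack: pale-yellow
for y,x in((210,258),(208,290),(180,300),(190,395)): print(hsv[y,x])
E
```

```text
[343.70661856 381.78005102]
[ 27  77 214]
[ 29  72 217]
[ 16 158 194]
[  4  14 142]
```

View pics/c1.png

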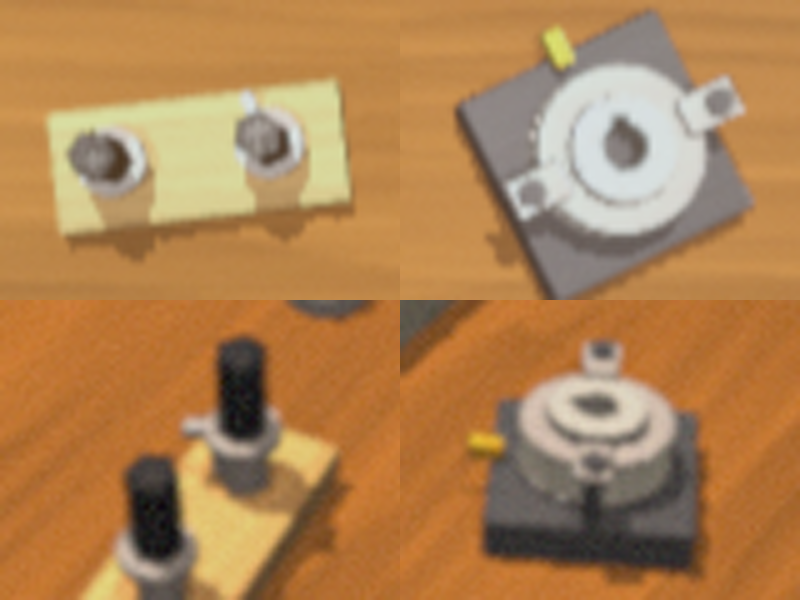

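The top crop shows the keyed gauge in the right-hand hole. Its collar is centred near px (281,202) and its lug at about (276.6,194.4). The bore is near px (417,194.5), its keyway notch near (417,190), and the pointer at (404,175.5). The side view confirms the lug is on the far gauge.

```bash
cat > m.py <<'E'
from h import *
import pickle
t,s=pickle.load(open("c0.pkl","rb"))
def tri(pt,ps):
    A=[];b=[]
    for d,p in((t,pt),(s,ps)):
        r=ray(d,p); r/=np.linalg.norm(r); M=np.eye(3)-np.outer(r,r); A.append(M); b.append(M@d["eye"])
    return np.linalg.solve(A[0]+A[1],b[0]+b[1])
U=4
def blob(d,box,f):
    x,y,w,h=box; i=cv2.resize(d["img"][y:y+h,x:x+w],None,fx=U,fy=U,interpolation=cv2.INTER_CUBIC)
    m=f(cv2.cvtColor(i,cv2.COLOR_BGR2HSV)).astype(np.uint8)*255
    cs=cv2.findContours(m,cv2.RETR_EXTERNAL,cv2.CHAIN_APPROX_NONE)[0]
    c=max(cs,key=cv2.contourArea)[:,0,:]
    return (c+.5)/U-.5+[x,y]
if __name__=="__main__":
    c=blob(t,(227,180,80,50),lambda h:(h[...,0]>21)&(h[...,0]<35)&(h[...,2]>150)&(h[...,1]>40))
    w=np.array([onz(t,p,25)[:2] for p in c],np.float32); r=cv2.minAreaRect(w); print("rack",r)
    c=blob(t,(372,160,80,70),lambda h:(h[...,1]<60)&(h[...,2]<170))
    w=np.array([onz(t,p,30)[:2] for p in c],np.float32); print("base",cv2.minAreaRect(w))
    c=blob(t,(395,168,20,16),lambda h:(h[...,0]>22)&(h[...,0]<35)&(h[...,1]>120)); print("pointer",c.mean(0),onz(t,c.mean(0),33))
    g=cv2.resize(t["img"][180:210,400:434],None,fx=4,fy=4,interpolation=cv2.INTER_CUBIC)
    c=blob(t,(408,184,18,20),lambda h:h[...,2]<150); mm=cv2.moments(c.astype(np.float32)); 
    w=np.array([onz(t,p,75)[:2] for p in c],np.float32); print("bore",w.shape,cv2.minAreaRect(w),cv2.minEnclosingCircle(w))
    a=c.mean(0); cs=blob(s,(433-100,140,50,35),lambda h:h[...,2]<0) if 0 else None
    # handle tops (hand-read) both views
    print("keyed top",tri((227+262/5,174+135/5),(250+241/5,208+46/5)))
    print("plain top",tri((227+92/5,174+150/5),(250+152/5,208+168/5)))
    print("bore tri",tri((372+225/5,166+145/5),(324+197/5,132+103/5)))
    print("lug",tri((227+248/5,174+101/5),(250+190/5,208+127/5)),onz(t,(276.6,194.2),59))
    print("collar",onz(t,(227+272/5,174+143/5),63))
E
python3 m.py
```

```text
rack ((504.8465576171875, 259.3656005859375), (70.9769515991211, 115.95955657958984), 7.009117603302002)
base ((537.80908203125, -193.92787170410156), (127.72032928466797, 130.59951782226562), 26.976852416992188)
pointer [402.99297753 174.68398876] [ 601.09628438 -165.33622893   33.        ]
bore (99, 2) ((539.7090454101562, -194.2711944580078), (26.14988899230957, 22.232088088989258), 48.611236572265625) ((541.0630493164062, -194.6637725830078), 14.259698867797852)
keyed top [514.14906185 183.91246768 117.48686458]
plain top [503.66313001 274.29135547 115.85847757]
bore tri [ 538.71838154 -195.11290075   76.44652824]
lug [537.73355437 198.78738208  59.05941943] [536.70523235 198.18351958  59.        ]
collar [512.75676902 183.66160666  63.        ]
```

The measurements agree: the gauges stand 91 mm apart (90 given), handle tops come out near z 116 (115 expected) and the bore at z 76 (75 expected). Next I estimate the keyway angle and grasp the keyed gauge.

```bash
python3 - <<'E'
from m import *
for th in(120,150,180):
    c=blob(t,(408,184,18,20),lambda h:h[...,2]<th)
    w=np.array([onz(t,p,75)[:2] for p in c])-[538.6,-194.6]
    a=np.degrees(np.arctan2(w[:,1],w[:,0])); r=np.hypot(*w.T)
    print(th,[(b,round(r[(a>=b)&(a<b+20)].max(initial=0),1)) for b in range(-180,180,20)])
gy=np.arctan2(14.7,23.6); print("gy",gy)
psi=gy+np.radians(120); x,y=513.6,183.8
print(robot.current_eef_rot())
for yaw in (psi+np.pi/2,psi-np.pi/2):
    yaw=(yaw+np.pi)%(2*np.pi)-np.pi
    for k in range(0,1):
        print(yaw,robot.inverse_kinematics([x,y,200],[np.pi,0,yaw]),robot.inverse_kinematics([538.6,-194.6,200],[np.pi,0,yaw]))
E
```

```text
120 [(-180, np.float64(9.0)), (-160, np.float64(10.3)), (-140, np.float64(10.3)), (-120, np.float64(10.5)), (-100, np.float64(10.1)), (-80, np.float64(10.6)), (-60, np.float64(10.3)), (-40, np.float64(10.4)), (-20, np.float64(13.2)), (0, np.float64(14.9)), (20, np.float64(13.3)), (40, np.float64(10.1)), (60, np.float64(0.0)), (80, np.float64(0.0)), (100, np.float64(0.0)), (120, np.float64(0.0)), (140, np.float64(0.0)), (160, np.float64(0.0))]
150 [(-180, np.float64(11.9)), (-160, np.float64(12.1)), (-140, np.float64(12.1)), (-120, np.float64(12.2)), (-100, np.float64(12.2)), (-80, np.float64(12.2)), (-60, np.float64(11.9)), (-40, np.float64(12.0)), (-20, np.float64(15.3)), (0, np.float64(16.6)), (20, np.float64(15.5)), (40, np.float64(12.0)), (60, np.float64(11.3)), (80, np.float64(9.7)), (100, np.float64(10.3)), (120, np.float64(10.5)), (140, np.float64(10.8)), (160, np.float64(11.7))]
180 [(-180, np.float64(13.5)), (-160, np.float64(13.4)), (-140, np.float64(13.2)), (-120, np.float64(13.3)), (-100, np.float64(13.0)), (-80, np.float64(13.4)), (-60, np.float64(13.1)), (-40, np.float64(13.2)), (-20, np.float64(16.7)), (0, np.float64(17.9)), (20, np.float64(17.3)), (40, np.float64(13.5)), (60, np.float64(12.6)), (80, np.float64(11.8)), (100, np.float64(12.2)), (120, np.float64(12.1)), (140, np.float64(13.0)), (160, np.float64(13.8))]
gy 0.5570743451189009
[-3.14043018e+00 -2.43013957e-04  2.68783591e-01]
-2.0609195328725933 [ 0.13912455  0.26378832  1.57482281  0.          1.30298153 -2.5123449 ] [-5.41417361e-01  3.11903709e-01  1.50829162e+00 -4.44089210e-16
  1.32139732e+00  3.09029850e+00]
1.0806731207171998 [ 1.39124549e-01  2.63788317e-01  1.57482281e+00 -4.44089210e-16
  1.30298153e+00  6.29247755e-01] [-5.41417361e-01  3.11903709e-01  1.50829162e+00 -4.44089210e-16
  1.32139732e+00 -5.12941551e-02]
```

The keyway shows at about +11° (0.19 rad), inside the allowed range. Now the grasp, with the fingers closing about 120° from the lug so they miss it and the plain gauge.

```bash
python3 - <<'E'
from h import *
gy=.54; yaw=gy+np.radians(30); o=[np.pi,0,yaw]; x,y=513.6,183.8
robot.move_gripper(.75)
robot.move_ptp([x,y,180],o)
print(robot.current_tcp_pos(),robot.current_t())
print(robot.move_linear([x,y,74],speed=80,f_stop=8), robot.current_tcp_pos())
robot.move_gripper(0.0)
print("grip",robot.current_gripper_width()*93,robot.current_finger_force(),robot.current_contact_force(),robot.current_ft_torque(),robot.current_tcp_pos())
print(robot.move_linear([x,y,150],speed=50), robot.current_contact_force(),robot.current_gripper_width()*93,robot.current_t())
d=cam("side");s1=proj(d,[x,y,100]).astype(int);print(s1)
e=cam("top")
def c(i,x,y,w,h): return cv2.resize(i[y:y+h,x:x+w],(400,400),interpolation=cv2.INTER_CUBIC)
cv2.imwrite("pics/g1.png",np.hstack([c(d["img"],s1[0]-50,s1[1]-50,100,100),c(e["img"],230,150,100,100)]))
E
```

```text
[513.98646141 183.03118002 180.05133868] 3.6417
False [514.04852785 183.89783324  74.56671942]
grip 24.553711171005492 29.728708304464817 [ 0.42425954 -1.18065269 -0.33944702] [-0.05380927 -0.05381578  0.0269524 ] [513.59072917 183.78449542  73.98884881]
False [ 0.43211804 -0.4954532  -2.27182071] 24.28270403344952 7.5667
[299 222]
```

View pics/g1.png

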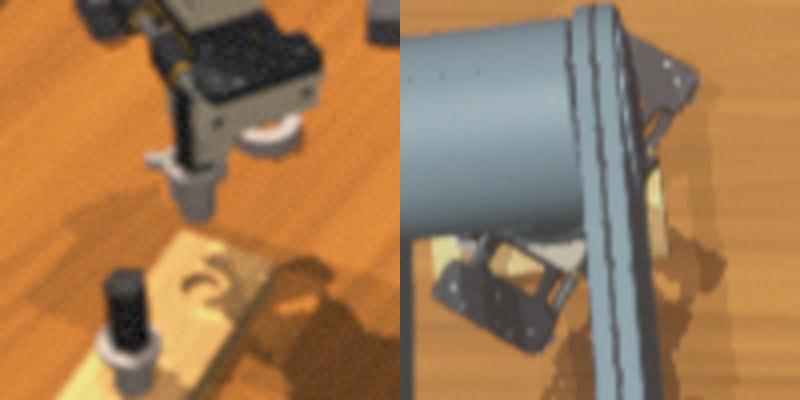

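The side view (left half) shows the keyed gauge lifted clear and square in the fingers, with the lug to the left. The plain gauge is undisturbed, and the grip is across flats at 24.3 mm. Next I carry it over the bore and lower it by feel.

```bash
python3 - <<'E'
from h import *
kx,ky=538.6,-194.6; o=[np.pi,0,.19+np.radians(30)]
robot.move_linear([513.6,183.8,185],speed=120)
robot.move_ptp([kx,ky,185],o)
robot.move_linear([kx,ky,142],speed=60); robot.sleep(.2)
print(robot.current_tcp_pos(),robot.current_eef_rot(),robot.current_contact_force(),robot.current_t())
d=cam("side");p=proj(d,[kx,ky,75]);n=proj(d,robot.current_tcp_pos()-[0,0,59]);print(p,n)
x,y=(p-[40,40]).astype(int); i=cv2.resize(d["img"][y:y+60,x:x+80],None,fx=10,fy=10,interpolation=cv2.INTER_CUBIC)
for q in(p,n): cv2.circle(i,tuple(((q-[x,y]+.5)*10).astype(int)),4,(0,0,255),1)
cv2.imwrite("pics/b1.png",i)
E
```

```text
[ 538.85584766 -194.78835121  142.46289671] [ 3.14073958e+00 -3.22377731e-04  7.13493445e-01] [ 0.26531346  0.54236931 -2.47526226] 10.5917
[363.59990822 153.08793816] [363.74963997 150.82018536]
```

View pics/b1.png

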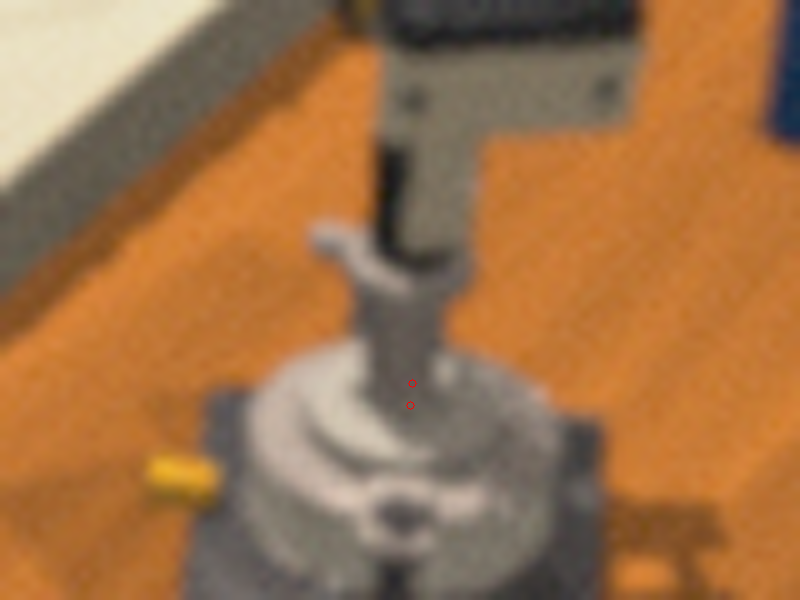

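The shaft (columns 360–445 in this crop) is centred over the hub to within a pixel of the expected point at (412,383), so I lower it by feel.

```bash
python3 - <<'E'
from h import *
kx,ky=538.6,-194.6
hit=robot.move_linear([kx,ky,112],speed=15,f_stop=5)
print(hit,robot.current_tcp_pos(),"nose depth",75+59-robot.current_tcp_pos()[2],robot.current_contact_force(),robot.current_ft_torque(),robot.current_t())
E
```

```text
True [ 538.6719704  -195.59773915  130.24022698] nose depth 3.759773020027012 [ 0.00563166 -2.11099647  1.24528717] [-0.57759452 -0.1848103  -0.03676779] 11.6167
```

It touched the bore edge on the taper, which pushed the tool towards −y, so I follow in that direction.

```bash
python3 - <<'E'
from h import *
kx,ky=538.6,-194.6
def st(m): 
    p=robot.current_tcp_pos(); print(m,p.round(2),"depth",round(134-p[2],2),np.round(robot.current_contact_force(),2),np.round(robot.current_ft_torque(),2),round(robot.current_t(),2))
robot.move_linear([kx,ky,133],speed=15); st("up")
for i in range(5):
    p0=robot.current_contact_force()
    ky-= .8
    robot.move_linear([kx,ky,132],speed=20)
    hit=robot.move_linear([kx,ky,115],speed=15,f_stop=5); st((hit,round(kx,1),round(ky,1)))
    if 134-robot.current_tcp_pos()[2]>8: break
E
```

```text
up [ 538.34 -194.22  132.71] depth 1.29 [-0.3  -0.25 -1.79] [-0.14 -0.04 -0.  ] 12.01
(True, 538.6, -195.4) [ 538.4  -196.35  128.8 ] depth 5.2 [ 0.18 -1.88 -1.76] [-0.61 -0.03 -0.05] 12.71
(False, 538.6, -196.2) [ 538.62 -196.51  115.07] depth 18.93 [-0.85 -4.33 -1.97] [-1.16  0.28 -0.02] 14.32
```

The key is in the keyway at 18.9 mm deep. I relieve the side load and push home.

```bash
python3 - <<'E'
from h import *
kx,ky=538.6,-196.2
def st(m): 
    p=robot.current_tcp_pos(); print(m,p.round(2),"depth",round(134-p[2],2),np.round(robot.current_contact_force(),2),np.round(robot.current_ft_torque(),2),round(robot.current_t(),2))
for dy in(.5,1.,1.5):
    robot.move_linear([kx,ky-dy,115],speed=10); robot.sleep(.1); st(ky-dy)
    if robot.current_contact_force()[1]>-1.5: break
ky-=dy
hit=robot.move_linear([kx,ky,92],speed=15,f_stop=24); st(hit)
robot.sleep(.3); st("rest")
E
```

```text
-196.7 [ 538.59 -196.62  115.02] depth 18.98 [-1.32 -3.28 -1.18] [-0.94  0.28 -0.  ] 14.68
-197.2 [ 538.56 -196.85  114.87] depth 19.13 [-1.14 -2.43 -1.94] [-0.52  0.2   0.04] 15.03
-197.7 [ 538.55 -197.2   114.76] depth 19.24 [-0.63  0.18 -4.15] [-0.08 -0.04  0.04] 15.38
False [ 538.72 -197.53   94.04] depth 39.96 [-5.52  3.95 15.03] [0.85 1.09 0.01] 17.06
rest [ 538.71 -197.53   94.04] depth 39.96 [-5.7   5.12 15.78] [0.89 1.06 0.03] 17.36
```

```bash
python3 - <<'E'
from h import *
def st(m): 
    p=robot.current_tcp_pos(); print(m,p.round(2),"depth",round(134-p[2],2),np.round(robot.current_contact_force(),2),np.round(robot.current_ft_torque(),2),round(robot.current_t(),2),robot.current_finger_force(),robot.current_gripper_width()*93)
robot.move_linear([537.9,-197.1,91],speed=10); robot.sleep(.3); st("press")
d=cam("side");p=proj(d,[538.6,-196,75]); x,y=(p-[40,40]).astype(int)
cv2.imwrite("pics/e1.png",cv2.resize(d["img"][y:y+60,x:x+80],None,fx=10,fy=10,interpolation=cv2.INTER_CUBIC))
E
```

```text
press [ 538.74 -197.55   93.95] depth 40.05 [-5.76  3.89 19.  ] [0.87 1.02 0.  ] 17.94 29.79949970729649 24.310076116118307
```

View pics/e1.png

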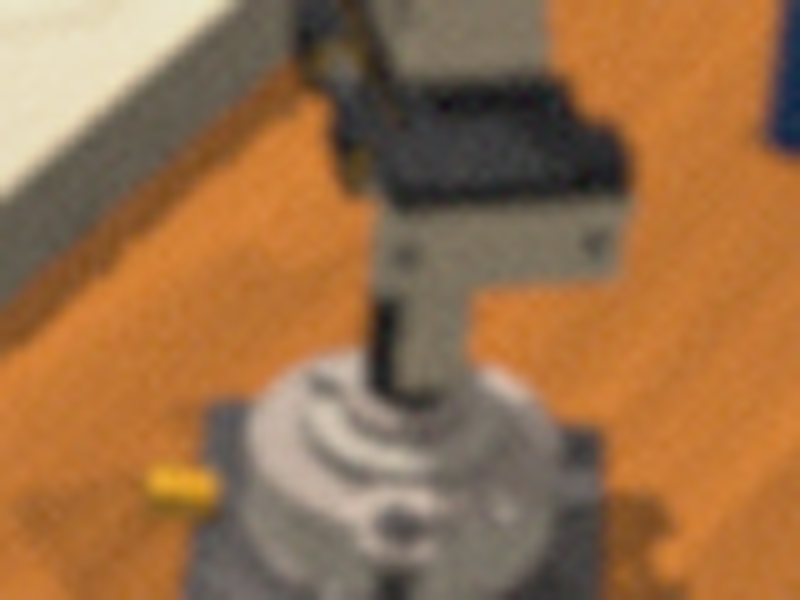

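The collar sits on the hub face around (410,415). Pushing another 1 mm raised the force to 19 N with no further travel (depth 40.05 mm), so the gauge is home. I hand in.

```bash
python3 -c "
from bench import robot
print(robot.hand_in())"
```

```text
the job is handed in; nothing more can be done
None
```

I handed the job in at about 18 s of robot time: the keyed gauge is home (about 40 mm down the bore, collar on the hub), still gripped by the handle and pressed down with about 20 N; no verdict came back.

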